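# Load an amplifier board into the preheater and hold it in the stop corner

### The job

Take the sliding tray by its handle and push it, with the board lying on it, all the way into the slotted guides of the preheater until it meets the rear stop. Then let go of the tray, take the board by its heatsink and slide it flat along the tray into the corner of the rear stop and the side stop, so that two of its edges lie flush against both. Finish while still gripping the heatsink and pressing the board lightly against both stops, ready for a colleague to tighten the clamp; do not ram it and do not let go.

Things in the scene. Friction and masses are not known exactly. Their poses are not given: they have to be found in the camera images.
- preheater: board preheater, a low grey box 196 x 120 x 50 mm fixed on the bench; origin on the bench under the loading place, x = direction in which the tray slides in, y = left of that, z up. Its flat top, 50 mm above the origin, runs from x = -36 to +160, y = -60 to +60 mm; x < 50 mm is the open loading apron. A small fixed clamp on the rail at +y, x = 134 to 150 mm, reaches 23 mm above the top
- rail_mouth (a point): start of the slotted guide rails, midway between them on the preheater's top (preheater x = 66, y = 0, z = 50 mm). From here to x = 150 mm the tray runs between inner walls at y = +-54.5 mm, under lips 7.5 to 10.5 mm above the top that reach inwards to y = +-47 mm; before it, from x = 53 to 66 mm, the walls flare out to about +-60 mm
- rear_stop: steel bar across the inner end of the rails, fixed to the preheater and sharing its origin and axes; its flat face looks to -x and stands at preheater x = 150 mm, from y = -52 to +52 mm, up to 15 mm above the preheater's top (11 mm above the tray's surface). It stops both the tray and the board
- side_stop: steel bar 50 mm long on the rail at -y, fixed to the preheater and sharing its origin and axes; it overhangs the tray, its flat face looks to +y and stands at preheater y = -37 mm, from x = 94 to 144 mm, from 5.5 to 15 mm above the preheater's top. The tray passes beneath it, the board does not
- corner (a point): the corner where the faces of rear stop and side stop meet, at the level of the tray's upper surface: preheater x = 150, y = -37, z = 54 mm
- tray: flat aluminium plate 84 x 104 x 4 mm (x, y, z), loose, 0.16 kg, no rim; origin under the plate's centre, x = direction in which it slides in. At -x a tongue 23 mm long carries an upright handle. Fully home its rear edge meets the rear stop and its origin is at preheater x = 108, y within 2.5 of 0, z = 50 mm. It starts on the apron, slightly askew, its rear edge just before the flared mouth
- tray_handle (a point): point to grip on the tray's handle, an upright black block 14 mm (tray x) by 32 mm (tray y), from 4 to 40 mm above the tray's underside; the point is at tray x = -55, y = 0, z = +30 mm
- board: amplifier board on a metal base, 60 x 56 x 7 mm (x, y, z), loose, 0.15 to 0.31 kg, lying on the tray; origin under its centre, axes within 4 degrees of the tray's. It starts 8 to 16 mm from the tray's rear edge and about 8 to 18 mm short of the side stop's face. Seated in the corner, its origin is at preheater x = 120, y = -9, z = 54 mm. Other parts on it: up to 19 mm high
- heatsink (a point): point to grip on the board's black finned heatsink, a stiff block 28 mm (board x) by 40 mm (board y) standing from 7 to 43 mm above the board's underside; the point is at board x = +2, y = +5, z = +30 mm. Friction is 0.5 to 0.7 between board, tray and stops, so a board that is pressed down or hard on one stop drags and may stick before it reaches the other
- solder_spool: bystander: solder spool, 61 mm diameter, 30 mm high, standing on the bench near the preheater; origin under its centre
- threadlock_bottle: bystander: small red and white bottle, 38 mm diameter, 98 mm high, standing on the bench near the preheater; origin under its centre

How it is judged (in metres and radians):
On the way:
1. the tray is fully home in the guides (within 2.5 mm), flat, with the board lying on it (x of tray in the frame of preheater above 0.1055 m and angle between each of tray, board's own z axis and vertical below 0.04 rad and z of board in the frame of tray between 0.002 and 0.007 m), for 0.2 s.
At the end, for the whole second after the job is handed in: The tray is fully home (within 2.5 mm) and flat; the board lies flat on it with its edges within 2 mm of the rear stop and the side stop and square to them within 2 degrees; it presses on each stop with at least 1 N, at rest, while the fingers still grip it and no longer touch the tray (all of step 1 and x of board in the frame of preheater between 0.118 and 0.122 m and y of board in the frame of preheater between -0.011 and -0.007 m and angle between the x axis of board and the x axis of preheater, either way round below 0.035 rad and contact force between board and rear_stop above 1 N and contact force between board and side_stop above 1 N and contact force between the fingers and board above 2 N and contact force between the fingers and tray below 0.5 N and linear speed of board below 0.01 m/s); the arm keeps its last pose, push and grip.
It fails at once if the board is rammed or forced: over 40 N on a stop (contact force between board and rear_stop above 40 N or contact force between board and side_stop above 40 N).
It fails at once if a bystander is pushed aside or knocked over (distance of any of solder_spool, threadlock_bottle from where it was at the start of the episode above 0.03 m or angle between threadlock_bottle's own z axis and vertical above 0.5 rad).
It also fails if it takes over 61 s, if anything falls off the work surface, if the arm or the gripper's body presses on something with over 40 N, if the wrist force passes 120 N, or if a joint passes its speed limit or range.

### The arm

A 6-joint arm with a two-finger parallel gripper is mounted at the origin on the work surface; the furniture and walls round the work are solid. World frame = base frame: x ahead of the robot, y to its left, z up, the work surface at z = 0. Lengths are in mm, angles in rad, forces in N, time in s.
With the tool pointing down it reaches from about 350 to 975 mm from the base axis. Payload 4.9 kg.
Tool frame: the origin (TCP) lies midway between the tips of the shut fingers; the grasp point (between the pads) lies arm.grip_point_offset behind it (arm.grip_point_offset is the distance from the TCP to the grasp point, in mm); z points along the fingers, y is the line along which they close (so a half turn about z gives the same grasp; the last joint's range is limited). The gripper opens to 85 mm and grips with 20 to 120 N. Pads are 22 mm wide; open, the fingers measure 114 mm over their backs; the gripper's body (76 mm by 85 mm) begins 54 mm behind the grasp point. The pads swing forward as they close: fully open they stand 13 mm farther back than shut.
Start: joints at [-1.274, 0.053, 1.613, -0, 1.476, -0.119], TCP at [252.444, -571.729, 231.304] pointing down, gripper open.
Joint ranges: [-3.01, 3.01], [-1.01, 2.22], [0.06, 2.58], [-1.02, 4.17], [0.09, 2.62], [-3.14, 3.14]. Speed limits (rad/s): [2.57, 2.57, 3.14, 3.14, 3.14, 3.14].

### API

Orientations are given as a unit quaternion [x, y, z, w].
In Python, from workcell import arm gives the robot as it stands.
- The arm moves only by the shell command python3 shift.py 'ROWS' [OPENING] [FORCE]. ROWS is 1 to 12 rows, parted by a bar, with the numbers parted by spaces; each row has 6 numbers: dx, dy, dz in shares of the most that a row can go, 1 being 62.5 mm, then a rotation vector rx, ry, rz in rad; each row shifts and turns the commanded pose from where the row before left it, along the tool's axes as they then stand; what a row does not reach is not made up. A row lasts 1/8 s, in which the tool goes at most 62.5 mm and 0.188 rad, less where a joint would pass 70% of its speed; a pose out of reach is approached as far as the arm can. OPENING is the opening from 0.0 (shut) to 1.0 (fully open), set as the command begins (- or left out keeps the last). The fingers move at their own pace and stop on an object; FORCE is the grip in N (left out, the last holds). Time passes only in rows, so rows that do not move let the fingers close. It prints the time, the measured TCP pose, the force, the opening and the grip force at its end. Input that does not fit is refused with a message, and nothing moves.
- arm.state(): the state, without advancing time (a new reading comes with each control period).
- arm.camera(name): name is "scene" or "top" or "wrist"; returns a dict with "frame" (400x640x3 uint8, blue, green, red), "z_map" (400x640 float32, mm along the optical axis (not along the pixel's ray), 0 where there is no reading), "fx", "fy", "cx", "cy" (pixels), "R" (3x3) and "t" (3): a world point X has camera coordinates R X + t. Camera axes: x right, y down, z forward; pixel columns grow to the right and rows downward; lengths in mm; the calibration is good to about 2 mm. A picture is of the moment at which its call begins.
- arm.sign_off(): hands the job in; it is judged then, once.
The state is a dict: "t": time; "q": joint angles; "qd": joint speeds; "effort": joint torques, N m; "ee_pos": TCP position; "tool_rot": TCP orientation; "force": force on the tool from outside, world axes, zero at the start; "wrist_torque": the same for the moment, N m; "width": opening from 0.0 (shut) to 1.0 (fully open); "grasp_force": force on a finger pad.
Only numpy, scipy, OpenCV 4.12 (cv2) and the standard library are available. Lean on these libraries where they do the work, as an engineer would, in place of code of your own. Each camera call takes 0.05 s, during which the arm holds its last target. There are 200 camera calls.

## Working session

There is one attempt and no reset: what is moved stays moved. The work goes in short steps, Python scripts to look and compute and a shell command to move; the robot and the scene stay as the last step left them, time stands still between calls to the robot, and variables do not carry over. Pictures are saved under pics/ and viewed, at most 10 in all, crops included, and the job is handed in when it is done.

```bash
ls; mkdir -p pics
python3 - <<'E'
from workcell import arm
import cv2,numpy as np
s=arm.state();print(s['t'],s['ee_pos'],s['tool_rot'],s['force'],s['width'],arm.grip_point_offset)
for n in("scene","top"):
    c=arm.camera(n);cv2.imwrite(f"pics/{n}0.png",c['frame']);np.savez(f"pics/{n}0.npz",**c)
    print(n,c['fx'],c['fy'],c['cx'],c['cy'],np.round(c['R'],3).tolist(),c['t'])
E
```

```text
pics
shift.py
workcell.py
0.0 [ 252.25677877 -571.15708415  230.06366925] [ 9.78469098e-01  2.06390802e-01 -7.85404577e-05 -1.02739721e-03] [-0.21076301  0.84180361 -0.12455543] 0.9967478085553794 18.700000000000003
scene 484.0110855166771 484.0110855166771 315.2591318188288 204.02476595823708 [[-0.69, 0.723, -0.001], [0.635, 0.606, -0.479], [-0.346, -0.331, -0.878]] [  93.50808344 -520.77081209 1225.31203559]
top 519.9168462265575 519.9168462265575 321.271305721024 202.53328335528363 [[-0.002, -1.0, -0.022], [-0.989, 0.005, -0.145], [0.145, 0.022, -0.989]] [360.51181573 568.61013173 850.96935381]
```

View pics/scene0.png

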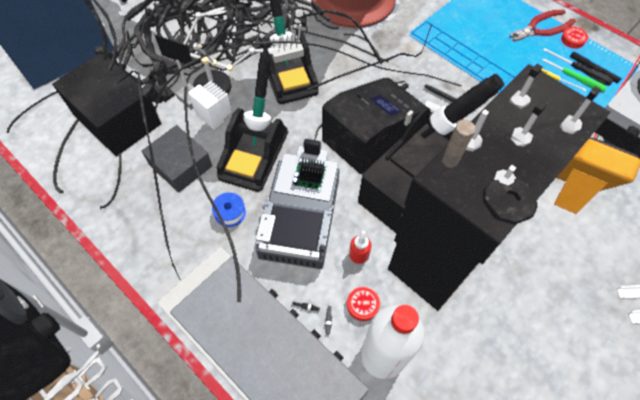

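View pics/top0.png

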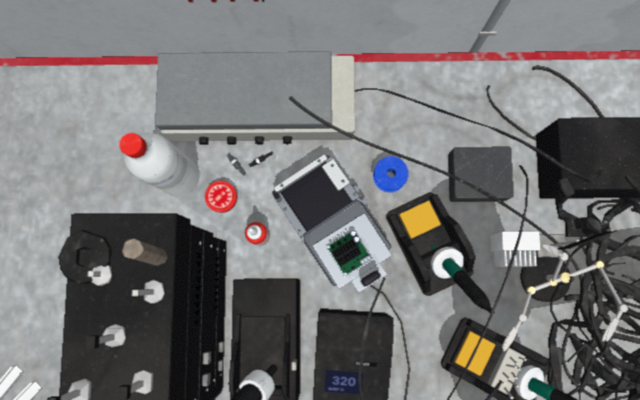

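The pictures show the preheater mid-bench: top view about (330,220) with the handle at (370,275), spool at (390,173) and bottle at (257,232). In the scene view the handle is at (313,150). I'll zoom in on both.

```bash
cat > h.py <<'E'
import numpy as np,cv2
def load(n): return dict(np.load(f"pics/{n}.npz"))
def cloud(c):
    v,u=np.mgrid[0:400,0:640];z=c['z_map'].astype(float)
    P=np.stack([(u-c['cx'])/c['fx']*z,(v-c['cy'])/c['fy']*z,z],-1)
    return (P-c['t'])@c['R']
def ray(c,u,v,h):
    d=c['R'].T@np.array([(u-c['cx'])/c['fx'],(v-c['cy'])/c['fy'],1]);o=-c['R'].T@c['t']
    return o+d*(h-o[2])/d[2]
def tri(c1,p1,c2,p2):
    A=[];b=[]
    for c,p in((c1,p1),(c2,p2)):
        d=c['R'].T@np.array([(p[0]-c['cx'])/c['fx'],(p[1]-c['cy'])/c['fy'],1]);d/=np.linalg.norm(d)
        M=np.eye(3)-np.outer(d,d);A.append(M);b.append(M@(-c['R'].T@c['t']))
    return np.linalg.lstsq(np.vstack(A),np.hstack(b),rcond=None)[0]
E
python3 - <<'E'
from h import *
t=load('top0');s=load('scene0')
a=cv2.resize(t['frame'][140:300,260:400],None,fx=3.5,fy=3.5,interpolation=cv2.INTER_CUBIC)
b=cv2.resize(s['frame'][130:280,250:350],None,fx=3.0,fy=3.0,interpolation=cv2.INTER_CUBIC)
H=max(a.shape[0],b.shape[0]);o=np.zeros((H,a.shape[1]+b.shape[1],3),np.uint8);o[:a.shape[0],:a.shape[1]]=a;o[:b.shape[0],a.shape[1]:]=b
cv2.imwrite('pics/crop1.png',o);print(o.shape)
W=cloud(t)
for u,v in[(380,240),(320,245),(372,270),(345,255),(320,195),(390,173),(257,232)]:print(u,v,t['z_map'][v,u],W[v,u].round(1))
E
```

```text
(560, 790, 3)
380 240 879.1026 [504.5 259.1  51.2]
320 245 874.6621 [496.1 360.5  56.7]
372 270 870.0932 [454.2 273.6  53.3]
345 255 852.832 [478.3 319.   75.3]
320 195 894.0688 [582.4 360.5  49.8]
390 173 947.33856 [6.303e+02 2.341e+02 2.000e-01]
257 232 865.9021 [517.1 465.1  71. ]
```

View pics/crop1.png

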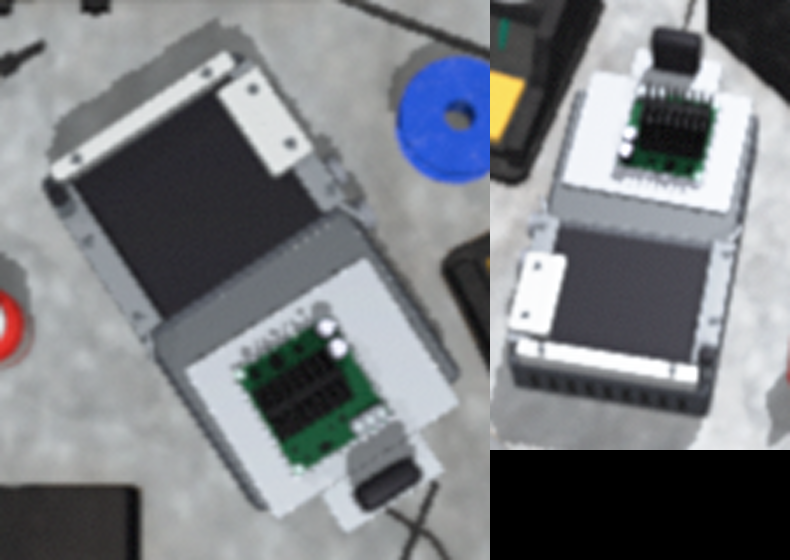

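The crop (3.5x, offset 260,140) shows the rear stop bar from (50,165) to (230,60), the side stop at (268,120), the white tray with the green board at (310,395), and the black handle at (388,485). Sliding direction is up-left, so yaw is about 30°. Next I measure with masks.

Run:
```python
from h import *
hs={'top':{}}
def comps(c,box,mask,amin):
    u0,v0,u1,v1=box;m=np.zeros(mask.shape,np.uint8);m[v0:v1,u0:u1]=mask[v0:v1,u0:u1]
    n,l,st,ce=cv2.connectedComponentsWithStats(m);return [(l==i) for i in range(1,n) if st[i,4]>=amin]
def rect(c,m,h):
    v,u=np.nonzero(m)
    cnt=max(cv2.findContours(m.astype(np.uint8),cv2.RETR_EXTERNAL,cv2.CHAIN_APPROX_NONE)[0],key=len)[:,0]
    P=np.array([ray(c,a,b,h)[:2] for a,b in cnt],np.float32)
    r=cv2.minAreaRect(P);return np.round(r[0],1),np.round(r[1],1),round(r[2],1)
for n,box in(('top',(262,145,396,296)),('scene',(250,130,350,270))):
    c=load(n+'0');f=c['frame'].astype(int);W=cloud(c)
    white=(f.min(2)>195);blk=f.max(2)<45;grn=(f[...,1]-f[...,2]>25)&(f[...,1]-f[...,0]>10)
    for nm,m in(('white',white),('black',blk),('green',grn)):
        for k in comps(c,box,m,40):
            v,u=np.nonzero(k);z=np.median(W[k][:,2]);print(n,nm,k.sum(),'px',u.mean().round(1),v.mean().round(1),(u.min(),v.min(),u.max(),v.max()),'z',z.round(1),*rect(c,k,z))
```

```text
top white 180 px 300.1 172.8 (np.int64(283), np.int64(161), np.int64(318), np.int64(185)) z 65.7 [618.4 393.8] [ 7.2 69. ] 34.0
top white 325 px 335.3 174.3 (np.int64(323), np.int64(160), np.int64(348), np.int64(188)) z 65.8 [615.5 333.9] [48.2 21.2] 33.9
top white 697 px 370.3 237.9 (np.int64(346), np.int64(215), np.int64(389), np.int64(261)) z 55.0 [504.3 279.7] [82.1 35.9] 32.8
top white 653 px 335.2 265.0 (np.int64(314), np.int64(227), np.int64(365), np.int64(290)) z 54.8 [466.  330.2] [107.9  58.4] 18.8
top black 305 px 302.5 186.1 (np.int64(282), np.int64(167), np.int64(325), np.int64(229)) z 50.6 [577.6 372.4] [77.8 80. ] 33.9
top black 79 px 391.6 221.8 (np.int64(387), np.int64(214), np.int64(395), np.int64(234)) z 29.6 [534.  237.6] [13.9 34.9] 88.7
top black 439 px 345.8 251.4 (np.int64(332), np.int64(239), np.int64(359), np.int64(265)) z 91.6 [486.3 319.3] [35.4 40.7] 31.6
top black 41 px 369.1 275.9 (np.int64(362), np.int64(272), np.int64(377), np.int64(282)) z 89.7 [443.7 281.2] [ 5.  27.2] 32.2
top black 81 px 265.9 286.0 (np.int64(262), np.int64(279), np.int64(273), np
[... 1421 characters left out ...]
.int64(185)) z 40.8 [495.9 214.1] [137.4  30.2] 24.5
scene black 596 px 338.5 141.7 (np.int64(323), np.int64(130), np.int64(349), np.int64(163)) z 48.8 [391.1 300.7] [78.7 51.8] 43.2
scene black 117 px 311.3 148.6 (np.int64(305), np.int64(143), np.int64(318), np.int64(153)) z 76.6 [442.8 282.8] [19.8 28.2] 32.3
scene black 336 px 310.3 174.6 (np.int64(298), np.int64(164), np.int64(322), np.int64(186)) z 79.8 [490.  324.6] [42.6 41.2] 28.8
scene green 58 px 302.4 183.1 (np.int64(297), np.int64(179), np.int64(308), np.int64(186)) z 60.6 [501.8 317. ] [12.9 19.7] 27.4
scene green 50 px 315.7 185.5 (np.int64(311), np.int64(183), np.int64(320), np.int64(189)) z 59.8 [489.5 338.5] [12.8 16.6] 43.6
```

Run:
```python
from h import *
for n in('top0','scene0'):
    c=load(n);W=cloud(c)[c['z_map']>0]
    a=np.array([252,-572.]);b=np.array([510,300.]);d=(b-a)/np.linalg.norm(b-a);r=W[:,:2]-a;s=r@d;q=r@[-d[1],d[0]]
    for lo in range(-100,1050,50):
        k=(s>lo)&(s<lo+50)&(abs(q)<90)
        if k.any(): print(n,lo,k.sum(),W[k,2].max().round(),end='; ')
    print()
```

```text
top0 350 53 13.0; top0 400 1959 108.0; top0 450 2528 141.0; top0 500 4370 150.0; top0 550 3068 174.0; top0 600 3176 204.0; top0 650 2911 220.0; top0 700 3132 222.0; top0 750 3344 120.0; top0 800 2948 86.0; top0 850 2921 234.0; top0 900 2962 102.0; top0 950 3036 71.0; top0 1000 2837 69.0; 
scene0 150 2 -2.0; scene0 200 100 9.0; scene0 250 97 54.0; scene0 300 339 73.0; scene0 350 1378 97.0; scene0 400 1033 99.0; scene0 450 782 138.0; scene0 500 1656 145.0; scene0 550 1700 171.0; scene0 600 1508 198.0; scene0 650 1724 217.0; scene0 700 1660 219.0; scene0 750 2254 122.0; scene0 800 1703 84.0; scene0 850 1885 232.0; scene0 900 2277 99.0; scene0 950 2429 68.0; scene0 1000 2653 67.0;
```

The rows are not in the units I measure in: shifts go in shares of 62.5 mm. I convert before sending: -50 mm is -0.8, -30 mm is -0.48.

```bash
python3 shift.py '0 0 -0.48 0 0 -0.178 | 0 0 -0.8 0 0 0'
```

```text
t: 0.35
ee_pos: [252.0, -570.3, 308.4]
tool_rot: [0.956, 0.293, -0.0, -0.003]
force: [-0.8, 0.3, -0.1]
width: 1.003
grasp_force: 0.0
```
Heights up to 234 at s 850 (cable near 900? the thin cable/wire). Cable passes near the handle in top view! "(400,290)-(410,390)" black cable at top picture, goes from handle area... at px (383,278) downward to (405,350). In scene it's at (325,60)-(430,50)... The cable at z? Check: is it solid? Cable at s=850 with height 234?? That's soldering station perhaps (the tall item within 90 mm laterally). Find out where. TCP z 308 clears. Go to z 340.

Converted, -4 mm is -0.064, 44 mm is 0.704.

```bash
python3 shift.py '0.704 -0.576 -0.064 0 0 0 | 0.704 -0.576 -0.064 0 0 0 | 0.704 -0.576 -0.064 0 0 0 | 0.704 -0.576 -0.064 0 0 0 | 0.704 -0.576 -0.064 0 0 0 | 0.704 -0.576 -0.064 0 0 0 | 0.704 -0.576 -0.064 0 0 0 | 0.704 -0.576 -0.064 0 0 0 | 0.704 -0.576 -0.064 0 0 0 | 0.704 -0.576 0 0 0 0 | 0.704 -0.576 0 0 0 0 | 0.704 -0.576 0 0 0 0'
```

Run:
```python
from h import *
for n in('top0','scene0'):
    W=cloud(load(n));k=(W[...,2]>110)&(abs(W[...,0]-470)<150)&(abs(W[...,1]-290)<140)&(load(n)['z_map']>0)
    v,u=np.nonzero(k)
    for i in range(0,len(v),max(1,len(v)//14)):print(n,u[i],v[i],W[v[i],u[i]].round())
```

```text
t: 1.85
ee_pos: [448.3, 83.7, 347.0]
tool_rot: [0.956, 0.293, 0.0, 0.0]
force: [1.1, -0.6, 0.7]
width: 0.999
grasp_force: 0.0
top0 454 266 [459. 150. 111.]
top0 338 315 [385. 332. 114.]
top0 286 319 [379. 411. 117.]
top0 345 322 [374. 321. 116.]
top0 375 325 [370. 275. 118.]
top0 282 329 [363. 418. 110.]
top0 337 332 [360. 333. 119.]
top0 364 335 [367. 299. 232.]
top0 387 338 [350. 257. 117.]
top0 316 342 [344. 365. 115.]
top0 339 345 [340. 330. 116.]
top0 363 348 [350. 300. 227.]
top0 390 351 [331. 253. 116.]
top0 339 355 [324. 330. 110.]
top0 360 367 [324. 304. 220.]
scene0 367 65 [325. 302. 219.]
scene0 316 86 [426. 279. 230.]
scene0 343 98 [336. 264. 114.]
scene0 351 103 [335. 284. 115.]
scene0 365 107 [322. 308. 112.]
scene0 366 111 [329. 316. 113.]
scene0 362 115 [343. 318. 115.]
scene0 355 119 [361. 316. 119.]
scene0 349 123 [374. 313. 116.]
scene0 378 126 [343. 357. 117.]
scene0 366 130 [365. 347. 117.]
scene0 355 135 [383. 337. 111.]
scene0 369 141 [377. 365. 112.]
scene0 396 150 [360. 414. 115.]
scene0 396 162 [378. 429. 111.]
```

```bash
python3 - <<'E'
from h import *
for n in('top0','scene0'):
    W=cloud(load(n));k=(W[...,2]>125)&(abs(W[...,0]-430)<170)&(abs(W[...,1]-290)<110)&(load(n)['z_map']>0)
    P=W[k];P=P[np.argsort(P[:,0])];print(n,len(P));print(P[::max(1,len(P)//16)].round().tolist())
c=load('top0');W=cloud(c)
for u,v in((383,278),(392,292),(400,305),(406,330)):
    w=W[v-3:v+4,u-3:u+4].reshape(-1,3);f=c['frame'][v-3:v+4,u-3:u+4].reshape(-1,3);i=f.sum(1).argmin();print(w[i].round(),f[i],w[:,2].max().round())
E
python3 shift.py '0.704 -0.576 0 0 0 0 | 0.704 -0.576 0 0 0 0 | 0 0 0 0 0 0'
python3 - <<'E'
from workcell import arm
import cv2,numpy as np
c=arm.camera('wrist');cv2.imwrite('pics/w1.png',c['frame']);np.savez('pics/w1.npz',**c);print(-c['R'].T@c['t'],c['R'].round(2).tolist(),arm.state()['ee_pos'])
E
```

```text
top0 467
[[277.0, 301.0, 188.0], [290.0, 303.0, 203.0], [305.0, 304.0, 212.0], [316.0, 302.0, 215.0], [321.0, 304.0, 220.0], [325.0, 305.0, 217.0], [337.0, 300.0, 226.0], [347.0, 300.0, 226.0], [356.0, 300.0, 227.0], [364.0, 297.0, 231.0], [374.0, 297.0, 235.0], [385.0, 295.0, 234.0], [396.0, 289.0, 233.0], [407.0, 286.0, 235.0], [417.0, 282.0, 234.0], [429.0, 275.0, 230.0], [441.0, 272.0, 229.0]]
scene0 318
[[261.0, 299.0, 185.0], [286.0, 304.0, 199.0], [307.0, 399.0, 136.0], [312.0, 395.0, 162.0], [316.0, 396.0, 161.0], [318.0, 395.0, 140.0], [321.0, 399.0, 154.0], [335.0, 306.0, 223.0], [348.0, 304.0, 228.0], [362.0, 298.0, 230.0], [373.0, 299.0, 231.0], [385.0, 297.0, 232.0], [395.0, 292.0, 234.0], [405.0, 288.0, 232.0], [415.0, 284.0, 230.0], [423.0, 277.0, 228.0], [432.0, 276.0, 228.0]]
[438. 272. 228.] [68 69 69] 230.0
[411. 233.   0.] [148 149 148] 4.0
[389. 224.   1.] [148 148 145] 3.0
[347. 218.   7.] [69 70 74] 10.0
t: 2.22
ee_pos: [480.7, 193.5, 345.9]
tool_rot: [0.955, 0.295, -0.001, -0.0]
force: [-0.5, -0.7, 0.4]
width: 1.002
grasp_force: 0.0
[542.13492376 234.59012605 488.66171721] [[0.56, -0.83, -0.0], [-0.79, -0.54, 0.29], [-0.24, -0.17, -0.96]] [480.66389292 191.89386348 346.23049582]
```

View pics/w1.png

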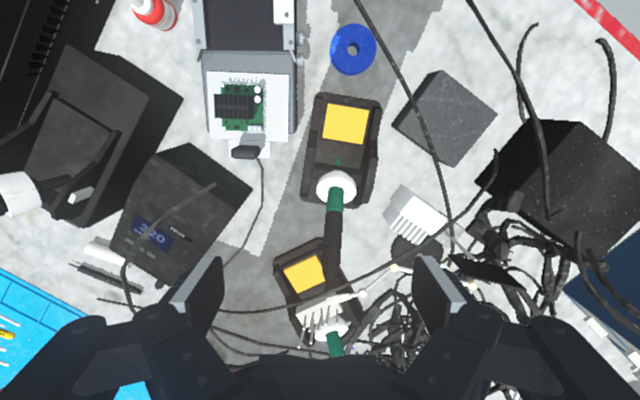

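The wrist view shows the tray with the handle at (247,150), the heatsink at (235,105), the spool at (352,48), and cables. An arched cable near (441,272,229) hangs by the handle, so I'll locate it and take a second view from over the preheater.

```bash
python3 shift.py '-0.128 -0.672 -0.224 0 0 0 | -0.144 -0.672 -0.16 0 0 0 | 0 0 0 0 0 0'
cat >> h.py <<'E'
def proj(c,X):
    p=c['R']@np.asarray(X,float)+c['t'];return p[0]/p[2]*c['fx']+c['cx'],p[1]/p[2]*c['fy']+c['cy']
E
python3 - <<'E'
from workcell import arm
from h import *
c=arm.camera('wrist');cv2.imwrite('pics/w2.png',c['frame']);np.savez('pics/w2.npz',**c);print(-c['R'].T@c['t'],arm.state()['ee_pos'])
for n in('w1','w2'):
    c=load(n);W=cloud(c);print(n,proj(c,(441,272,229)))
    k=(W[...,2]>125)&(W[...,2]<300)&(abs(W[...,0]-430)<170)&(abs(W[...,1]-290)<110)&(c['z_map']>330 if n=='w1' else c['z_map']>200)
    P=W[k];P=P[np.argsort(P[:,0])];print(n,len(P));print(P[::max(1,len(P)//16)].round().tolist())
E
```

```text
t: 2.65
ee_pos: [419.0, 250.9, 372.9]
tool_rot: [0.956, 0.293, 0.001, -0.0]
force: [0.3, -1.3, 0.0]
width: 1.003
grasp_force: 0.0
[479.74519557 291.5830191  516.07180848] [419.66743565 250.13712572 371.9521222 ]
w1 (np.float64(211.86316057998772), np.float64(180.2895731014986))
w1 300
[[260.0, 293.0, 184.0], [267.0, 298.0, 189.0], [276.0, 298.0, 195.0], [282.0, 298.0, 197.0], [310.0, 392.0, 145.0], [311.0, 392.0, 153.0], [313.0, 392.0, 141.0], [314.0, 396.0, 163.0], [315.0, 392.0, 151.0], [316.0, 394.0, 163.0], [317.0, 392.0, 161.0], [319.0, 392.0, 137.0], [319.0, 397.0, 158.0], [320.0, 393.0, 163.0], [320.0, 396.0, 157.0], [320.0, 393.0, 136.0], [321.0, 394.0, 155.0]]
w2 (np.float64(310.82492221808593), np.float64(153.77027300980507))
w2 845
[[279.0, 301.0, 194.0], [305.0, 303.0, 212.0], [313.0, 301.0, 215.0], [317.0, 394.0, 164.0], [320.0, 393.0, 158.0], [325.0, 302.0, 220.0], [338.0, 297.0, 222.0], [350.0, 298.0, 228.0], [360.0, 296.0, 230.0], [370.0, 294.0, 233.0], [380.0, 293.0, 234.0], [391.0, 291.0, 235.0], [401.0, 286.0, 235.0], [409.0, 282.0, 233.0], [419.0, 278.0, 232.0], [428.0, 276.0, 228.0], [438.0, 270.0, 227.0]]
```

View pics/w2.png

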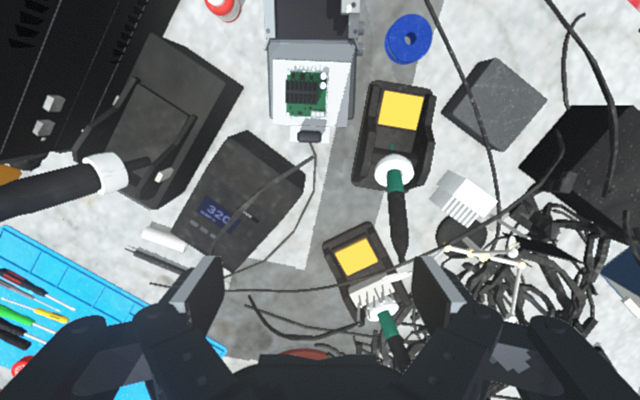

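The handle sits at w2 px (311,137). The cable's free end is at (312,152), hanging at z≈228 just behind the handle, so I'll grip with the tool tilted away from it. Now I measure handle, tray, heatsink and stops.

```bash
cat > m.py <<'E'
from h import *
yaw=np.deg2rad(33.9)
def comp(c,box,mask,seed=None):
    u0,v0,u1,v1=box;m=np.zeros(mask.shape,np.uint8);m[v0:v1,u0:u1]=mask[v0:v1,u0:u1]
    n,l,st,ce=cv2.connectedComponentsWithStats(m);i=1+st[1:,4].argmax();return (l==i).astype(np.uint8),st[i,4],ce[i]
def rect(c,m,h):
    cnt=max(cv2.findContours(m,cv2.RETR_EXTERNAL,cv2.CHAIN_APPROX_NONE)[0],key=len)[:,0]
    P=np.array([ray(c,a,b,h)[:2] for a,b in cnt],np.float32);r=cv2.minAreaRect(P)
    return r
E
python3 - <<'E'
from m import *
for n,hb,sb,tb in(('w2',(292,122,330,150),(275,55,340,122),(262,50,365,150)),('top0',(355,262,386,292),(328,235,364,270),(300,205,396,296))):
    c=load(n);f=c['frame'].astype(int);mx=f.max(2);mn=f.min(2);W=cloud(c)
    for nm,b,m,h in(('handle',hb,mx<85,90),('sink',sb,mx<60,97)):
        k,a,ce=comp(c,b,m);print(n,nm,a,ce.round(1),'z75',np.percentile(W[k>0][:,2],[50,75]).round(1),rect(c,k,h))
    # tray outline by depth height + whiteness
    k=np.zeros_like(mn,np.uint8);u0,v0,u1,v1=tb;zz=W[...,2];sel=((mn>170)&(abs(zz-54.5)<3))
    k[v0:v1,u0:u1]=sel[v0:v1,u0:u1];cv2.imwrite(f'pics/tm_{n}.png',k*255)
    pts=np.argwhere(k)[:,::-1];P=np.array([ray(c,*p,54)[:2] for p in pts])
    for d in np.deg2rad([30,31,32,33,34]):
        ex=np.array([np.cos(d),np.sin(d)]);ey=np.array([-ex[1],ex[0]]);x=P@ex;y=P@ey
        print(n,len(P),np.rad2deg(d).round(),'x',np.percentile(x,[.2,99.7]).round(1),'y',np.percentile(y,[.3,99.7]).round(1),(np.ptp(np.percentile(y,[.3,99.7]))).round(1))
E
```

```text
w2 handle 111 [309.9 133.5] z75 [88.9 89.8] ((440.9540710449219, 277.8501281738281), (11.559052467346191, 28.845029830932617), 33.11945724487305)
w2 sink 26 [314.2  85.9] z75 [68.3 78.9] ((495.14105224609375, 305.6817321777344), (9.288549423217773, 3.701596975326538), 33.89392852783203)
w2 2973 30.0 x [508.1 615.9] y [-28.4  74.8] 103.1
w2 2973 31.0 x [508.7 615.6] y [-38.3  64.1] 102.4
w2 2973 32.0 x [509.1 615.5] y [-48.3  53.7] 102.0
w2 2973 33.0 x [508.9 615.8] y [-58.8  44.3] 103.1
w2 2973 34.0 x [508.3 616.1] y [-69.4  34.7] 104.1
top0 handle 155 [370.  277.8] z75 [89.9 91.1] ((441.4008483886719, 279.5541687011719), (13.407590866088867, 30.829566955566406), 26.12255859375)
top0 sink 556 [345.2 249.9] z75 [77.6 97. ] ((486.5586242675781, 318.8967590332031), (36.48932647705078, 42.31242370605469), 31.617420196533203)
top0 1667 30.0 x [511.  618.1] y [-29.6  74.2] 103.8
top0 1667 31.0 x [511.6 617.8] y [-39.3  63.9] 103.2
top0 1667 32.0 x [511.9 617.8] y [-49.1  53.9] 103.0
top0 1667 33.0 x [511.7 618.1] y [-59.1  44.2] 103.3
top0 1667 34.0 x [511.3 618.5] y [-69.5  34.4] 103.9
```

Converted, 46 mm is 0.736, -3 mm is -0.048.

```bash
python3 shift.py '0.736 -0.048 0 0 0 0 | 0.736 -0.048 0 0 0 0 | 0.736 -0.032 0 0 0 0 | 0 0 0 0 0 0.036 | 0 0 0 0 -0.175 0 | 0 0 0 0 -0.175 0 | 0 0 0 0 0 0' 0.7
python3 - <<'E'
from workcell import arm
import numpy as np
from scipy.spatial.transform import Rotation as R
s=arm.state();r=R.from_quat(s['tool_rot']).as_matrix();print(r.round(3).tolist(),s['ee_pos'],s['q'],s['width'])
print('to grasp',(r.T@(np.array([434.6,274.8,63])-s['ee_pos'])).round(1))
E
```

```text
t: 3.58
ee_pos: [531.0, 333.4, 367.3]
tool_rot: [0.947, 0.27, -0.17, 0.048]
force: [0.1, 0.5, -0.5]
width: 0.699
grasp_force: 0.0
[[0.797, 0.527, -0.296], [0.494, -0.85, -0.183], [-0.348, -0.0, -0.938]] [531.00117978 333.44508233 367.29302938] [ 0.45730271  0.24514907  1.20616734 -0.03807068  2.04378349  1.46130352] 0.6986659554207195
to grasp [ 1.000e-01 -9.000e-01  3.245e+02]
```

Converted, 50 mm is 0.8, 40 mm is 0.64.

```bash
python3 shift.py '0 -0.016 0.8 0 0 0 | 0 0 0.8 0 0 0 | 0 0 0.8 0 0 0 | 0 0 0.8 0 0 0 | 0 0 0.64 0 0 0 | 0 0 0 0 0 0'
python3 - <<'E'
from workcell import arm
from h import *
c=arm.camera('wrist');np.savez('pics/w3.npz',**c);s=load('scene0')
d=arm.camera('scene');np.savez('pics/s3.npz',**d)
a=c['frame'][::1];b=cv2.resize(d['frame'][60:260,240:400],(320,400),interpolation=cv2.INTER_CUBIC)
cv2.imwrite('pics/v3.png',cv2.resize(np.hstack([a[:,80:560],b]),None,fx=1,fy=1))
E
```

```text
t: 4.32
ee_pos: [456.6, 289.7, 143.9]
tool_rot: [0.947, 0.27, -0.169, 0.048]
force: [0.2, 0.5, 0.7]
width: 0.702
grasp_force: 0.0
```

View pics/v3.png

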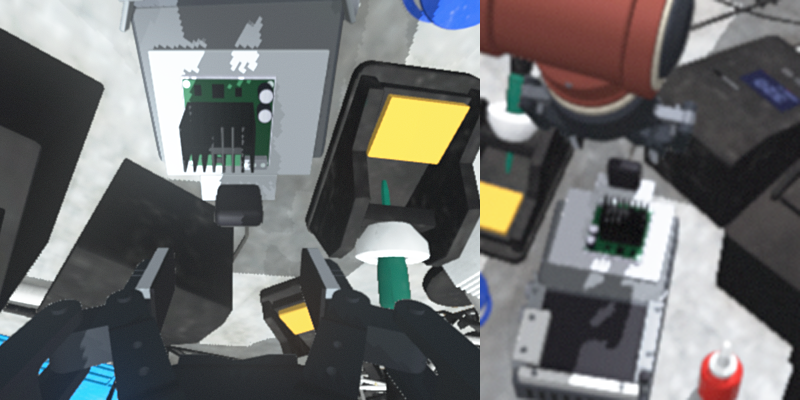

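In the view the handle (px 238,203 of the left half) is centred between the fingers (150 and 325). I'll descend the remaining 86 mm and close.

```bash
python3 shift.py '0 0 0.48 0 0 0 | 0 0 0.48 0 0 0 | 0 0 0.32 0 0 0 | 0 0 0.096 0 0 0 | 0 0 0 0 0 0' && python3 shift.py '0 0 0 0 0 0 | 0 0 0 0 0 0 | 0 0 0 0 0 0 | 0 0 0 0 0 0 | 0 0 0 0 0 0 | 0 0 0 0 0 0' 0 30
```

```text
t: 5.05
ee_pos: [435.3, 276.6, 66.0]
tool_rot: [0.947, 0.271, -0.167, 0.048]
force: [0.6, -0.2, 0.1]
width: 0.703
grasp_force: 0.0
t: 5.8
ee_pos: [435.5, 276.7, 66.3]
tool_rot: [0.947, 0.271, -0.166, 0.048]
force: [0.5, 0.5, 6.2]
width: 0.365
grasp_force: 34.4
```

Converted, -2 mm is -0.032, 1 mm is 0.016.

```bash
python3 shift.py '0.0608 0.016 -0.0224 -0.003 0 -0.008 | 0.0896 0.0192 -0.032 -0.004 0 -0.011 | 0.0896 0.0192 -0.032 -0.004 0 -0.011 | 0.0896 0.0192 -0.032 0 0 0 | 0 0 0 0 0 0'
python3 - <<'E'
from workcell import arm
import numpy as np
from scipy.spatial.transform import Rotation as R
s=arm.state();r=R.from_quat(s['tool_rot']).as_matrix();print(np.rad2deg(np.arctan2(r[1,0],r[0,0])),(r.T@(np.array([528.4,333.6,66.2])-s['ee_pos'])).round(1))
from m import *
c=arm.camera('top');np.savez('pics/t4.npz',**c);f=c['frame'].astype(int);W=cloud(c)
k=((f.min(2)>170)&(abs(W[...,2]-54.5)<3));k[:205]=0;k[296:]=0;k[:,:295]=0;k[:,396:]=0
P=np.array([ray(c,*p,54)[:2] for p in np.argwhere(k)[:,::-1]])-[489.7,307.6]
for d in (32,33,33.9,35):
    a=np.deg2rad(d);ex=np.array([np.cos(a),np.sin(a)]);y=P@[-ex[1],ex[0]];print(d,len(P),np.percentile(y,[.3,99.7]).round(1),np.percentile(P@ex,[.2,99.7]).round(1))
E
```

```text
t: 6.42
ee_pos: [454.1, 283.9, 66.4]
tool_rot: [0.942, 0.286, -0.169, 0.051]
force: [-7.2, -3.7, 11.4]
width: 0.371
grasp_force: 34.8
33.81389846946745 [ 83.9   0.  -30.9]
32 28 [37.6 43.4] [ 2.9 25.1]
33 28 [37.4 43.3] [ 3.6 25.8]
33.9 28 [37.2 43.2] [ 4.3 26.5]
35 28 [36.9 43.1] [ 5.1 27.2]
```

Converted, 3.5 mm is 0.056, -2 mm is -0.032.

```bash
python3 shift.py '0.056 0 -0.032 0 0 0 | 0.0896 0 -0.0328 0 0 0 | 0.0896 0 -0.0328 0 0 0 | 0.0896 0 -0.0328 0 0 0 | 0.0896 0 -0.0328 0 0 0 | 0.0896 0 -0.0328 0 0 0' && python3 shift.py '0.0896 0 -0.0328 0 0 0 | 0.0896 0 -0.0328 0 0 0 | 0.0896 0 -0.0328 0 0 0 | 0.0896 0 -0.0328 0 0 0 | 0.0896 0 -0.0328 0 0 0'
```

```text
t: 7.22
ee_pos: [481.7, 302.1, 66.4]
tool_rot: [0.942, 0.286, -0.17, 0.052]
force: [-6.1, -4.5, 9.2]
width: 0.366
grasp_force: 34.5
t: 7.85
ee_pos: [506.6, 318.7, 66.4]
tool_rot: [0.942, 0.286, -0.17, 0.051]
force: [-6.7, -4.0, 7.5]
width: 0.364
grasp_force: 34.5
```

Run:
```python
from workcell import arm
import numpy as np
from scipy.spatial.transform import Rotation as R
s=arm.state();r=R.from_quat(s['tool_rot']).as_matrix();print(s['force'],s['wrist_torque'],np.rad2deg(np.arctan2(r[1,0],r[0,0])),(r.T@(np.array([528.4,333.6,66.2])-s['ee_pos'])).round(1))
```

```text
[-6.73068755 -3.99681914  7.50176948] [-0.72219105  0.93704529 -0.01595815] 33.79461210285547 [24.8 -0.2 -9. ]
```

Converted, 5.6 mm is 0.0896, 2.8 mm is 0.0448.

```bash
python3 shift.py '0.0896 0 -0.0328 0 0 0 | 0.0896 0 -0.0328 0 0 0 | 0.0896 0 -0.0328 0 0 0 | 0.0448 0 -0.01648 0 0 0' && python3 shift.py '0.0224 0 -0.008 0 0 0 | 0.0224 0 -0.008 0 0 0' && python3 shift.py '0.0144 0 -0.0056 0 0 0 | 0.0144 0 -0.0056 0 0 0'
```

```text
t: 8.35
ee_pos: [524.1, 330.4, 66.4]
tool_rot: [0.942, 0.286, -0.169, 0.051]
force: [-5.9, -3.8, 7.6]
width: 0.369
grasp_force: 34.4
t: 8.6
ee_pos: [526.4, 332.0, 66.4]
tool_rot: [0.942, 0.286, -0.169, 0.051]
force: [-6.4, -4.8, 7.7]
width: 0.367
grasp_force: 34.4
t: 8.85
ee_pos: [528.0, 333.0, 66.4]
tool_rot: [0.942, 0.286, -0.169, 0.051]
force: [-5.9, -4.9, 7.5]
width: 0.369
grasp_force: 34.4
```

```bash
for i in 1 2 3; do python3 shift.py '0.0144 0 -0.0056 0 0 0 | 0.008 0 -0.00288 0 0 0' | grep -E "ee_pos|^force"; done
```

```text
ee_pos: [529.2, 333.9, 66.4]
force: [-6.3, -4.6, 7.7]
ee_pos: [529.5, 334.0, 66.4]
force: [-9.7, -6.4, 9.4]
ee_pos: [529.6, 334.0, 66.4]
force: [-12.7, -9.0, 11.0]
```

Contact with the rear stop was felt at the predicted place. Next I release, retreat, bring the tool upright, and look.

Converted, -30 mm is -0.48, -40 mm is -0.64.

```bash
python3 shift.py '0 0 0 0 0 0 | 0 0 0 0 0 0 | 0 0 0 0 0 0 | 0 0 -0.128 0 0 0 | 0 0 -0.48 0 0 0 | 0 0 -0.64 0 0 0 | 0 0 -0.64 0 0 0 | 0 0 0 0 0.17 0 | 0 0 0 0 0.179 0 | 0 0 0 0 0 0' 0.72
python3 - <<'E'
from workcell import arm
from h import *
c=arm.camera('wrist');np.savez('pics/w5.npz',**c);cv2.imwrite('pics/w5.png',c['frame']);c=arm.camera('top');np.savez('pics/t5.npz',**c)
E
```

```text
t: 10.85
ee_pos: [564.7, 357.9, 176.5]
tool_rot: [0.957, 0.291, -0.002, 0.0]
force: [0.3, 0.2, 0.4]
width: 0.72
grasp_force: 0.0
```

View pics/w5.png

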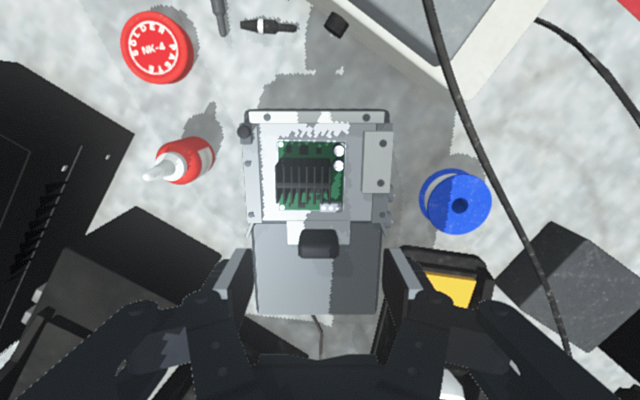

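The tray is home in the guides: handle at (318,243), board and heatsink at (310,175), side stop at (378,160). I measure board and stops in the preheater frame.

Run:
```python
from m import *
O=np.array([490.7,308.2]);a=np.deg2rad(33.9);F=np.array([[np.cos(a),np.sin(a)],[-np.sin(a),np.cos(a)]])
for n,roi in(('w5',(240,105,400,225)),('t5',(262,150,360,262))):
    c=load(n);f=c['frame'].astype(int);W=cloud(c);L=(W[...,:2]-O)@F.T
    roim=np.zeros(f.shape[:2],bool);roim[roi[1]:roi[3],roi[0]:roi[2]]=1
    grn=(f[...,1]-f[...,2]>20)&(f[...,1]-f[...,0]>5)&roim
    for nm,m,h in(('green',grn,61),('sink',roim&(W[...,2]>80)&(L[...,0]>75)&(L[...,0]<140)&(abs(L[...,1])<40),None),
       ('side',roim&(f.min(2)>150)&(abs(W[...,2]-65)<4)&(L[...,1]<-30)&(L[...,0]<146),65),('rear',roim&(f.min(2)>150)&(abs(W[...,2]-65)<4)&(L[...,0]>146),65)):
        p=np.argwhere(m)[:,::-1]
        P=np.array([ray(c,*q,h)[:2] for q in p]) if h else W[m][:,:2]
        if len(P)<20: print(n,nm,len(P));continue
        Q=(P-O)@F.T;r=cv2.minAreaRect(Q.astype(np.float32))
        print(n,nm,len(P),'z',W[m][:,2].max().round(1),'x',np.percentile(Q[:,0],[1,99]).round(1),'y',np.percentile(Q[:,1],[1,99]).round(1),'rect',np.round(r[0],1),np.round(r[1],1),round(r[2],1))
```

```text
w5 green 1634 z 319.3 x [ 75.8 132.2] y [-21.1  31. ] rect [103.8   5.2] [53.7 57.8] 88.7
w5 sink 1506 z 99.4 x [ 92.5 120. ] y [-9.7 29.4] rect [105.9   9.9] [39.9 28.4] 88.8
w5 side 1578 z 68.3 x [ 91.8 140.3] y [-59.5 -37.7] rect [116.1 -48.6] [22.3 48.5] 89.9
w5 rear 1479 z 68.6 x [147.2 155.5] y [-50.4  51. ] rect [151.3   0.3] [103.3   8.2] 89.9
t5 green 205 z 315.8 x [78.1 95.2] y [-8.6 30.8] rect [86.7 10.4] [42.6 17.8] 88.5
t5 sink 764 z 500.4 x [75.1 99.1] y [ 7.6 39.8] rect [90.5 22.3] [30.9 35.3] 0.0
t5 side 2
t5 rear 9
```

Run:
```python
from m import *
from workcell import arm
from scipy.spatial.transform import Rotation as R
O=np.array([490.7,308.2]);a=np.deg2rad(33.9);F=np.array([[np.cos(a),np.sin(a)],[-np.sin(a),np.cos(a)]])
c=load('w5');W=cloud(c);L=(W[...,:2]-O)@F.T;Z=W[...,2]
for y0 in range(-30,44,5):
    print(y0,[ (lambda k: Z[k].max().round() if k.sum()>3 else 0)((L[...,0]>=x)&(L[...,0]<x+6)&(L[...,1]>=y0)&(L[...,1]<y0+5)&(Z<140)) for x in range(78,138,6)])
s=arm.state();r=R.from_quat(s['tool_rot']).as_matrix();print((r.T@(np.array([574.1,376.5,67])-s['ee_pos'])).round(1),s['q'])
```

```text
-30 [np.float64(56.0), np.float64(56.0), np.float64(56.0), np.float64(56.0), np.float64(56.0), np.float64(55.0), np.float64(56.0), np.float64(56.0), np.float64(56.0), np.float64(56.0)]
-25 [np.float64(68.0), np.float64(63.0), np.float64(62.0), np.float64(62.0), np.float64(63.0), np.float64(73.0), np.float64(74.0), np.float64(74.0), np.float64(75.0), np.float64(61.0)]
-20 [np.float64(69.0), np.float64(63.0), np.float64(63.0), np.float64(63.0), np.float64(63.0), np.float64(75.0), np.float64(75.0), np.float64(75.0), np.float64(76.0), np.float64(62.0)]
-15 [np.float64(69.0), np.float64(64.0), np.float64(63.0), np.float64(63.0), np.float64(63.0), np.float64(74.0), np.float64(99.0), np.float64(74.0), np.float64(75.0), np.float64(62.0)]
-10 [np.float64(69.0), np.float64(63.0), np.float64(99.0), np.float64(98.0), np.float64(99.0), np.float64(99.0), np.float64(99.0), np.float64(63.0), np.float64(63.0), np.float64(64.0)]
-5 [np.float64(68.0), np.float64(64.0), np.float64(99.0), np.float64(99.0), np.float64(99.0), np.float64(99.0), np.float64(99.0), np.float64(63.0), np.float64(64.0), np.float6
[... 1006 characters left out ...]
float64(99.0), np.float64(99.0), np.float64(99.0), np.float64(99.0), np.float64(63.0), np.float64(62.0)]
30 [np.float64(63.0), 0, 0, 0, 0, 0, np.float64(62.0), np.float64(62.0), np.float64(63.0), np.float64(62.0)]
35 [np.float64(56.0), np.float64(56.0), np.float64(56.0), np.float64(56.0), np.float64(56.0), np.float64(56.0), np.float64(56.0), np.float64(56.0), np.float64(56.0), np.float64(56.0)]
40 [np.float64(55.0), np.float64(56.0), np.float64(56.0), np.float64(56.0), np.float64(56.0), np.float64(56.0), np.float64(56.0), np.float64(56.0), np.float64(56.0), np.float64(55.0)]
[ 15.5 -10.7 110.5] [ 4.53821756e-01  1.96859609e-01  1.54676046e+00 -4.34347436e-04
  1.39960691e+00  1.43501351e+00]
```

The rows are not in the units I measure in: shifts go in shares of 62.5 mm. I convert before sending: 40 mm is 0.64, 8.2 mm is 0.1312.

```bash
python3 shift.py '0.1312 -0.1712 0 0 0 0.019 | 0 0 0.64 0 0 0 | 0 0 0.64 0 0 0 | 0 0 0.32 0 0 0 | 0 0 0.12 0 0 0 | 0 0 0 0 0 0' && python3 shift.py '0 0 0 0 0 0 | 0 0 0 0 0 0 | 0 0 0 0 0 0 | 0 0 0 0 0 0 | 0 0 0 0 0 0 | 0 0 0 0 0 0' 0 30
python3 - <<'E'
from workcell import arm
import cv2,numpy as np
c=arm.camera('wrist');np.savez('pics/w6.npz',**c);cv2.imwrite('pics/w6.png',c['frame'])
E
```

```text
t: 11.7
ee_pos: [568.4, 373.0, 69.8]
tool_rot: [0.96, 0.282, -0.0, 0.0]
force: [-0.3, 0.6, -0.4]
width: 0.718
grasp_force: 0.0
t: 12.45
ee_pos: [569.0, 373.2, 71.4]
tool_rot: [0.96, 0.281, 0.001, -0.0]
force: [-0.8, 0.3, 6.8]
width: 0.461
grasp_force: 32.9
```

View pics/w6.png

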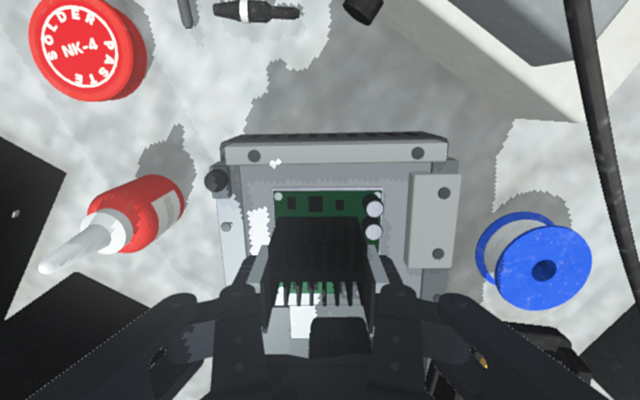

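The heatsink is held between the pads at rows 220-300, columns 250-390, with the gap to the rear and side stops visible. I unload the vertical force, square up, then slide.

```bash
python3 shift.py '0 0 -0.0176 0 0 0 | 0 0 0 0 0 -0.023 | 0 0 0 0 0 0' | grep -E 'ee_pos|^force' ; python3 shift.py '0.032 0.032 0 0 0 0 | 0.04 0.04 0 0 0 0 | 0.04 0.04 0 0 0 0 | 0.04 0.04 0 0 0 0 | 0 0 0 0 0 0'| grep -E 'ee_pos|^force|tool|width'
```

```text
ee_pos: [568.5, 372.7, 71.4]
force: [0.9, 0.1, 6.3]
ee_pos: [579.6, 370.5, 71.5]
tool_rot: [0.956, 0.293, -0.002, -0.001]
force: [-5.8, 0.9, 10.1]
width: 0.461
```

```bash
for i in 1 2 3; do python3 shift.py '0 0 -0.0128 0 0 0 | 0 0 0 0 0 0' | grep -E 'ee_pos|^force'; done
```

```text
ee_pos: [579.6, 370.5, 71.5]
force: [-4.6, 1.6, 7.2]
ee_pos: [580.1, 370.0, 71.5]
force: [-3.3, 1.3, 3.5]
ee_pos: [580.6, 369.2, 71.6]
force: [-0.5, 0.2, -1.0]
```

```bash
python3 shift.py '0.032 0.024 0 0 0 0 | 0.032 0.016 0 0 0 0 | 0 0 0 0 0 0' | grep -E 'ee_pos|^force'; for i in 1 2 3; do python3 shift.py '0.008 0.008 0 0 0 0 | 0 0 0 0 0 0' | grep -E 'ee_pos|^force'; done
```

```text
ee_pos: [585.8, 369.8, 72.2]
force: [-0.3, -0.2, -1.5]
ee_pos: [586.4, 369.9, 72.6]
force: [-0.3, 0.1, -1.6]
ee_pos: [586.8, 369.7, 72.5]
force: [-1.9, -0.8, -1.3]
ee_pos: [587.0, 369.5, 72.4]
force: [-5.5, -0.7, -0.6]
```

```bash
cat > st.py <<'E'
from workcell import arm
import numpy as np
from scipy.spatial.transform import Rotation as R
s=arm.state();a=np.deg2rad(33.9);F=np.array([[np.cos(a),np.sin(a)],[-np.sin(a),np.cos(a)]])
r=R.from_quat(s['tool_rot']).as_matrix()
print('t',round(s['t'],2),'ph xy',(F@(s['ee_pos'][:2]-[490.7,308.2])).round(2),'z',s['ee_pos'][2].round(2),'F',(F@s['force'][:2]).round(1),s['force'][2].round(1),'yaw',np.rad2deg(np.arctan2(r[1,0],r[0,0])).round(2),'grip',round(s['grasp_force'],1),'T',np.round(s['wrist_torque'],2))
E
python3 shift.py '0 0 0.008 0 0 0 | 0 0 0 0 0 0' >/dev/null; python3 st.py;python3 shift.py '0 0 0.008 0 0 0 | 0 0 0 0 0 0' >/dev/null; python3 st.py; for i in 1 2; do python3 shift.py '0 0.0096 0 0 0 0 | 0 0 0 0 0 0' >/dev/null; python3 st.py; done
```

```text
t 15.62 ph xy [114.17  -2.9 ] z 72.02 F [-3.5  0.9] -0.5 yaw 34.01 grip 32.4 T [-0.3   0.88 -0.14]
t 15.88 ph xy [114.18  -2.89] z 71.74 F [-4.5  1.2] 2.3 yaw 34.0 grip 32.6 T [-0.35  0.91 -0.14]
t 16.12 ph xy [114.18  -2.95] z 71.77 F [-4.8  3. ] 2.1 yaw 34.01 grip 32.6 T [-0.07  1.04 -0.16]
t 16.38 ph xy [114.21  -3.01] z 71.85 F [-5.2  5.6] 2.0 yaw 34.01 grip 32.6 T [ 0.1   1.27 -0.21]
```

```bash
for i in 1 2; do python3 shift.py '0.0096 0 0 0 0 0 | 0 0 0 0 0 0' >/dev/null; python3 st.py; done
python3 - <<'E'
from workcell import arm
import cv2,numpy as np
c=arm.camera('wrist');np.savez('pics/w7.npz',**c)
a=cv2.resize(c['frame'][110:330,200:480],None,fx=2.7,fy=2.7,interpolation=cv2.INTER_CUBIC);cv2.imwrite('pics/w7.png',a)
E
```

```text
t 16.62 ph xy [114.28  -3.01] z 71.79 F [-6.8  4.8] 3.2 yaw 34.01 grip 32.8 T [-0.08  1.48 -0.23]
t 16.88 ph xy [114.28  -2.98] z 71.75 F [-9.5  5.1] 5.6 yaw 34.0 grip 32.9 T [-0.3   1.75 -0.25]
```

View pics/w7.png

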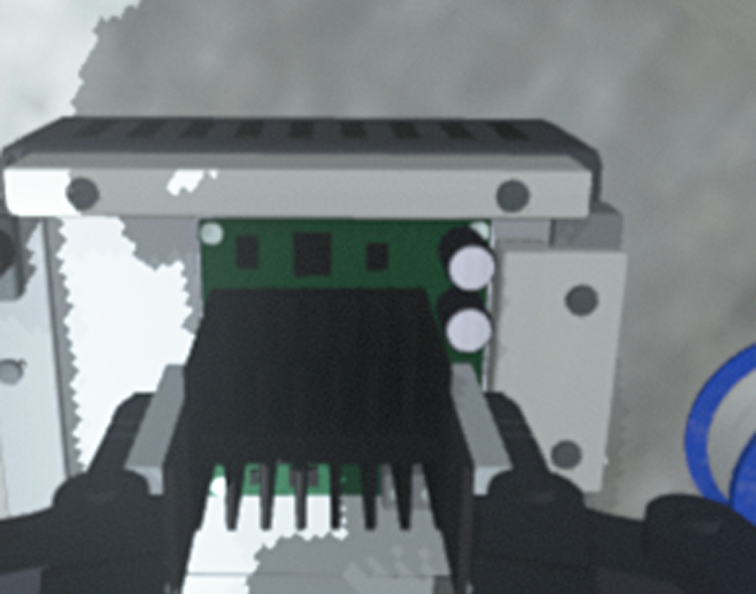

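The view shows the board flush to the rear stop (row 218), with a thin line at column 490 next to the side stop. I ease off the rear stop and check by force that the side contact is real and not friction.

```bash
for i in 1 2; do python3 shift.py '-0.016 0 -0.008 0 0 0 | 0 0 0 0 0 0' >/dev/null; python3 st.py; done;  for i in 1 2 3; do python3 shift.py '0 0.0096 0 0 0 0 | 0 0 0 0 0 0' >/dev/null; python3 st.py; done
python3 - <<'E'
from m import *
c=load('w7');f=c['frame'].astype(int)
a=np.deg2rad(33.9);F=np.array([[np.cos(a),np.sin(a)],[-np.sin(a),np.cos(a)]])
for v in (200,204,208,212):
    row=f[v];print(v,[tuple(row[u]) for u in range(374,390)][::1])
    for nm,u,h in(('L',274,61),('R',381,61),('stop',384,65)):print(nm,(F@(ray(c,u,v,h)[:2]-[490.7,308.2])).round(1),end=' ')
    print()
E
```

```text
t 17.18 ph xy [114.21  -3.  ] z 71.74 F [-4.4  4.3] -0.2 yaw 34.01 grip 32.4 T [ 0.2   1.18 -0.18]
t 17.43 ph xy [114.    -3.03] z 71.99 F [-1.1  5.3] -3.3 yaw 34.02 grip 31.9 T [ 0.86  0.73 -0.08]
t 17.68 ph xy [114.03  -3.1 ] z 72.03 F [-0.7  6.9] -3.9 yaw 34.01 grip 32.0 T [ 1.1   0.9  -0.15]
t 17.93 ph xy [114.04  -3.13] z 72.07 F [0.4 8.3] -3.3 yaw 34.01 grip 32.0 T [ 1.27  1.   -0.22]
t 18.18 ph xy [114.05  -3.19] z 72.08 F [-0.1 10.3] -2.9 yaw 34.01 grip 32.1 T [ 1.47  1.23 -0.22]
200 [(np.int64(73), np.int64(66), np.int64(63)), (np.int64(73), np.int64(67), np.int64(62)), (np.int64(63), np.int64(56), np.int64(53)), (np.int64(54), np.int64(50), np.int64(46)), (np.int64(40), np.int64(35), np.int64(34)), (np.int64(31), np.int64(28), np.int64(23)), (np.int64(48), np.int64(52), np.int64(38)), (np.int64(122), np.int64(122), np.int64(107)), (np.int64(178), np.int64(168), np.int64(160)), (np.int64(129), np.int64(125), np.int64(122)), (np.int64(113), np.int64(114), np.int64(110)), (np.int64(123), np.int64(124), np.int64(118)), (np.int64(130), np.int64(128), np.int64(124)), (np.int64(12
[... 1887 characters left out ...]
p.int64(209), np.int64(195), np.int64(188)), (np.int64(206), np.int64(192), np.int64(185)), (np.int64(204), np.int64(190), np.int64(185)), (np.int64(203), np.int64(188), np.int64(183)), (np.int64(201), np.int64(187), np.int64(182)), (np.int64(182), np.int64(169), np.int64(164)), (np.int64(117), np.int64(109), np.int64(104)), (np.int64(89), np.int64(90), np.int64(86)), (np.int64(95), np.int64(95), np.int64(91)), (np.int64(112), np.int64(112), np.int64(107)), (np.int64(139), np.int64(140), np.int64(135)), (np.int64(165), np.int64(165), np.int64(160)), (np.int64(172), np.int64(173), np.int64(166)), (np.int64(171), np.int64(173), np.int64(166))]
L [134.7  18.4] R [134.8 -35.7] stop [136.2 -36.3]
```

```bash
python3 shift.py '0 -0.016 0.0096 0 0 0 | 0 0 0 0 0 0' >/dev/null; python3 st.py;  for i in 1 2 3 4; do python3 shift.py '0.0128 0 0 0 0 0 | 0 0 0 0 0 0' >/dev/null; python3 st.py; done
```

```text
t 18.43 ph xy [114.09  -3.09] z 71.99 F [-1.6  7.2] -1.3 yaw 34.02 grip 32.2 T [ 0.96  1.07 -0.16]
t 18.68 ph xy [114.19  -3.11] z 71.88 F [-4.1  8.1] 0.0 yaw 34.01 grip 32.5 T [ 0.71  1.38 -0.26]
t 18.93 ph xy [114.25  -3.1 ] z 71.82 F [-7.   7.2] 2.3 yaw 34.0 grip 32.7 T [ 0.48  1.67 -0.3 ]
t 19.18 ph xy [114.3  -3.1] z 71.84 F [-10.1   6.9] 4.0 yaw 34.0 grip 32.9 T [ 0.11  2.08 -0.36]
t 19.43 ph xy [114.35  -3.08] z 71.86 F [-12.3   7.5] 4.9 yaw 34.0 grip 33.1 T [-0.07  2.41 -0.39]
```

Converted, -0.5 mm is -0.008, 0.4 mm is 0.0064.

```bash
python3 shift.py '0.0048 0.0064 -0.008 0 0 0 | 0 0 0 0 0 0 | 0 0 0 0 0 0 | 0 0 0 0 0 0' >/dev/null; python3 st.py; python3 shift.py '0 0 0 0 0 0 | 0 0 0 0 0 0 | 0 0 0 0 0 0 | 0 0 0 0 0 0' >/dev/null; python3 st.py
python3 - <<'E'
from m import *
from workcell import arm
# tray check: handle top position in top view/wrist before vs. now, tilt of board via heatsink/board plane
c=arm.camera('wrist');f=c['frame'].astype(int);W=cloud(c);a=np.deg2rad(33.9);F=np.array([[np.cos(a),np.sin(a)],[-np.sin(a),np.cos(a)]])
L=(W[...,:2]-[490.7,308.2])@F.T
for nm,lo,hi,ylo,yhi in(('tray',105,140,25,42),('board',132,145,-15,14),('sink',112,130,-15,8)):
    k=(L[...,0]>lo)&(L[...,0]<hi)&(L[...,1]>ylo)&(L[...,1]<yhi)&(W[...,2]<110)
    if nm=='sink':k&=W[...,2]>90
    P=W[k];G=np.c_[L[k],np.ones(k.sum())];co=np.linalg.lstsq(G,P[:,2],rcond=None)[0];print(nm,k.sum(),np.median(P[:,2]).round(1),co[:2].round(3))
E
```

```text
t 19.93 ph xy [114.33  -3.12] z 71.89 F [-12.6   8. ] 3.9 yaw 33.99 grip 32.9 T [ 0.04  2.43 -0.42]
t 20.43 ph xy [114.34  -3.14] z 71.89 F [-12.3   8. ] 4.8 yaw 34.0 grip 32.9 T [ 0.11  2.47 -0.46]
tray 2066 54.6 [-0.245 -1.27 ]
board 2273 62.8 [-1.509 -0.017]
sink 1465 97.6 [-0.08  -0.014]
```

Run:
```python
from m import *
from workcell import arm
from scipy.spatial.transform import Rotation as R
a=np.deg2rad(33.9);F=np.array([[np.cos(a),np.sin(a)],[-np.sin(a),np.cos(a)]])
z=R.from_quat(arm.state()['tool_rot']).as_matrix()[:,2];print('tool axis in ph',F@z[:2],z[2])
c=arm.camera('wrist');np.savez('pics/w8.npz',**c)
for n in('w5','w6','w8'):
    c=load(n);W=cloud(c);L=(W[...,:2]-[490.7,308.2])@F.T
    dx,dy=(0,0) if n!='w8' else (12.5,-14)
    for nm,xs,y0,y1,z0,z1 in(('sink',range(94,120,4),-6,26,96,103),('board',list(range(76,90,4))+list(range(122,132,3)),-2,22,60,66),('tray',range(78,140,10),36,44,50,58)):
        o=[]
        for x in xs:
            yy=(y0+dy,y1+dy) if nm!='tray' else (26,40)
            k=(L[...,0]>x+dx)&(L[...,0]<x+dx+3)&(L[...,1]>yy[0])&(L[...,1]<yy[1])&(W[...,2]>z0)&(W[...,2]<z1)
            o.append(float(np.median(W[k][:,2]).round(2)) if k.sum()>5 else None)
        print(n,nm,o)
```

```text
tool axis in ph [-0.00971243  0.00449765] -0.9999427183003851
w5 sink [97.46, 97.46, 97.5, 97.39, 97.4, 97.35, 97.51]
w5 board [61.68, 61.61, 61.92, 61.5, 61.99, 62.06, 61.64, 61.27]
w5 tray [54.47, 54.42, 54.9, 54.32, 54.63, 54.46, 54.42]
w6 sink [97.43, 97.51, 97.4, 97.41, 97.43, 97.46, 97.31]
w6 board [61.62, 61.81, None, None, 61.78, 62.03, 61.82, 61.44]
w6 tray [None, None, None, 54.39, 54.55, 54.65, 54.44]
w8 sink [97.9, 97.87, 97.83, 97.9, 97.75, 97.8, 97.75]
w8 board [62.24, 62.6, None, None, 61.93, 62.1, 61.96, 61.62]
w8 tray [None, 54.63, 54.6, 54.47, 54.44, 54.5, None]
```

```bash
python3 st.py; python3 -c "
from workcell import arm
print(arm.sign_off())"
```

```text
t 20.52 ph xy [114.33  -3.09] z 71.87 F [-12.1   8.3] 4.9 yaw 34.0 grip 32.9 T [ 0.05  2.53 -0.35]
the job is handed in; nothing more can be done
None
```

I handed the job in at 20.5 s; `sign_off` gave no verdict. The tray is home against the rear stop and the board sits flat (within about 0.01 rad) in the corner. The gripper still holds the heatsink at about 33 N, pressing with about 12 N towards the rear stop and 8 N towards the side stop.

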